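Clock the sharpener's spindle and hold its collar on the flat

TASK

Get the chisel sharpener ready for tightening: with the collar still off, turn its bare upright spindle until you feel the ground flat squarely facing the white index mark on top of the housing. Then slide the aluminium collar over the spindle with its red thumb screw on the flat, so also towards the white mark, and press it down against the sprung brass washer until the washer is nearly bottomed. Finish holding the collar in the grip, pressed down like that, without letting go; leave the chisel, the oilstone and the mallet where they are.

Things in the scene. Friction and masses are not known exactly. Their poses are not given: they have to be found in the camera images.
- sharpener: Blue sharpening machine fixed to the bench, 170 x 150 mm, top face 90 mm above the bench (four rubber feet). Origin on the bench under the spindle's axis, z up. A white index mark (a painted line 50 mm long, 10 mm wide) on its top runs radially from 30 to 80 mm out from the spindle's axis, along the machine's -x axis.
- spindle (a joint): Angle (rad) of the upright steel spindle about the machine's vertical axis, counter-clockwise from above positive; 0 when the flat faces the white mark (faces along the machine's -x). It starts 0.5 to 1.3 rad away on the positive side, turns freely by hand with light friction (0.05 N m) and stays where it is left. Range -3.1 to 3.1.
- spindle_end (a point): Centre of the spindle's top end, 152 mm above the bench; its -x axis points out of the flat. Spindle 24 mm in diameter, 40 mm of it standing above the brass washer, with one flat along all of that, 8 mm from the axis (20 mm across flat and back, 24 mm across elsewhere); top 2 mm chamfered. A red painted dash on the end runs from the axis to the flat.
- spindle_flat (a point): Point in the middle of the flat's width, 132 mm above the bench, 8 mm from the axis; its -x axis points out of the flat.
- washer (a joint): Brass thrust washer (44 mm across, 4 mm thick) round the foot of the spindle on a spring: metres pressed down, 0 = up (its top 112 mm above the bench), 0.010 = bottomed (top at 102 mm). About 2 N to start it moving, 9 N to bottom it; it pushes the collar back up if let go.
- collar_center (a point): Centre of the loose aluminium collar: ring of 50 mm outside diameter, 30 mm high, bore 27 mm, about 140 g, standing on the bench, bore upright. Its thumb screw points along its own -x. The screw's 6 mm tip stands into the bore at half height, to 9.5 mm from the axis, so the collar goes down the spindle only with the screw over the flat (within about 15 degrees).
- collar_screw (a point): Centre of the collar's red thumb-screw head (15 mm diameter, 12 mm long, lying level), 37 mm out from the bore's axis along the collar's -x and half-way up the collar.
- chisel (a point): Steel letter-cutting chisel, 225 mm long, 16 mm thick, green band; bystander. Point at its middle.
- oilstone (a point): Grey oilstone in a dark wooden tray, 60 x 170 x 34 mm; bystander. Point at its centre.
- mallet (a point): Carver's round mallet standing on its iron head, 68 mm across, 165 mm tall; bystander. Point half-way up.
Not all that is in view belongs to the job. What is meant by the sharpener is not brown or pink, and is the smaller of those in its own colour.

How it is judged:
On the way:
1. the bare spindle's flat is turned to face the white mark while the collar is still off (value of joint spindle between -0.22 and 0.22 rad and horizontal distance between collar_center and spindle_end above 0.05 m), for 0.2 s.
At the end, for the whole second after the job is handed in: Flat facing the white mark within 0.22 rad; collar round the spindle (axes within 4 mm, tilt under 0.12 rad, centre 25 mm or more below the spindle end), screw over the flat; washer pressed over 5 mm; fingers on the collar with over 2 N, at rest; bystanders within 20 mm of their starts (value of joint spindle between -0.22 and 0.22 rad and value of joint washer above 0.005 m and horizontal distance between collar_center and spindle_end below 0.004 m and x of collar_screw in the frame of spindle_end below -0.031 m and z of collar_center in the frame of spindle_end below -0.025 m and angle between collar_center's own z axis and vertical below 0.12 rad and contact force between the fingers and collar above 2 N and linear speed of collar below 0.02 m/s and distance of each of chisel, oilstone, mallet from where it was at the start of the episode below 0.02 m); the arm keeps its last pose, push and grip.
It fails at once if the chisel is disturbed (distance of chisel from where it was at the start of the episode above 0.03 m).
It fails at once if the oilstone is disturbed (distance of oilstone from where it was at the start of the episode above 0.03 m).
It fails at once if the mallet is disturbed (distance of mallet from where it was at the start of the episode above 0.03 m).
It also fails if it takes over 54 s, if anything falls off the work surface, if the arm or the gripper's body presses on something with over 40 N, if the wrist force passes 120 N, or if a joint passes its speed limit or range.

ROBOT

A 6-joint arm with a two-finger parallel gripper is mounted at the origin on the work surface. World frame = base frame: x ahead of the robot, y to its left, z up, the work surface at z = 0. Lengths are in m, angles in rad, forces in N, time in s.
With the tool pointing down it reaches from about 0.25 to 0.775 m from the base axis. Payload 4 kg.
Tool frame: the origin (TCP) lies between the finger pads; the fingertips stand 11 mm ahead of it and the grasp point (between the pads) lies 8 mm behind it; z points along the fingers, y is the direction in which the jaws open and shut (so a half turn about z gives the same grasp; the last joint's range is limited). The gripper opens to 94 mm and grips with 3 to 60 N. Pads are 16 mm wide; open, the fingers measure 119 mm over their backs; the gripper's body (75 mm by 177 mm) begins 78 mm behind the grasp point.
Start: joints at [1.133, 0.087, 1.371, -0, 1.684, -0.103], TCP at [0.181, 0.519, 0.217] pointing down, gripper open.
Joint ranges: [-3.1, 3.1], [-0.76, 2.03], [0.27, 2.55], [-1.08, 4.22], [0.17, 2.65], [-2.57, 2.57]. Speed limits (rad/s): [2.79, 2.79, 3.14, 3.14, 3.14, 3.14].

INTERFACE

Orientations are given as [roll, pitch, yaw] about the fixed x, y, z axes, in that order (R = Rz(yaw) Ry(pitch) Rx(roll)).
In Python, from bench import get_obs, cams, ticket gives the robot as it stands. The module is installed in compiled form; this text tells all that it offers.
- The arm moves only by the shell command python3 -m crank 'ROWS'. ROWS is JSON, a list of rows, each an object of numbers: "tx", "ty", "tz": the shift along the tool's x, y, z in cm; "twist": the turn about the tool's z in degrees; "grip": the opening, from 0 (shut) to 1 (fully open). In form: [{"tx": .., "ty": .., "tz": .., "twist": .., "grip": ..}, ...]. A call has 1 to 12 rows; each row shifts and turns the commanded pose from where the row before left it, along the tool's axes as they then stand; what a row does not reach is not made up. A row lasts 1/8 s, in which the tool goes at most 62.5 mm and 10.7 degrees, less where a joint would pass 70% of its speed; a pose out of reach is approached as far as the arm can. A call is refused whole if a number of a shift passes 6.25 or a number of a turn 10.7, either way. A call with a gripper value outside its range is refused whole. The fingers move at their own pace and stop on an object; the grip force is fixed at half the most. Time passes only in rows, so rows that do not move let the fingers close. It gives the time, the measured TCP pose, the force and the opening at its end, in the units of the state.
- get_obs(): the state, without advancing time (a new reading comes with each control period).
- cams.snapshot(name): name is "side" or "top"; returns a dict with "frame" (420x560x3 uint8, red, green, blue), "intrinsics" (3x3 intrinsics, pixels), "R" (3x3) and "t" (3): a world point X has camera coordinates R X + t. Camera axes: x right, y down, z forward; pixel columns grow to the right and rows downward; lengths in m; the calibration is good to about 2 mm. A picture is of the moment at which its call begins. There is no depth.
- ticket.close_job(): hands the job in, once; it reports no verdict.
Trained networks look in a picture, given as the dict that the camera call returned (one of the last four; its "shot" number tells which), for a name from the list of things; names that differ only in an ending like _2 or _b are one class to them, and where a whole thing is asked for, a point or a joint stands for the part that bears it (a point fixed in the world has none). Each returns a list of dicts, best first, with "conf" (0 to 1); they miss things now and then, are a little off and sometimes report something else, mostly with a low value. They report only what shows in the picture. A call takes as long as a camera call. They do not tell look-alikes from the thing itself.
- cams.outline_of(picture, query): "region" (420x560 bool, what is visible of it) and "centre" ([column, row] in pixels, amid what is visible of it).
The state is a dict: "time": time; "joint_positions": joint angles; "qvel": joint speeds; "joint_torque": joint torques, N m; "tool_pos": TCP position; "ee_rot": TCP orientation; "wrist_force": force on the tool from outside, world axes, zero at the start; "wrist_torque": the same for the moment, N m; "width": finger opening in m.
Only numpy, scipy, OpenCV 4.12 (cv2) and the standard library are available. Lean on these libraries where they do the work, as an engineer would, in place of code of your own. Each camera call takes 0.05 s, during which the arm holds its last target.

## Working session

There is one attempt and no reset: what is moved stays moved. The work goes in short steps, Python scripts to look and compute and a shell command to move; the robot and the scene stay as the last step left them, time stands still between calls to the robot, and variables do not carry over. Pictures are saved under pics/ and viewed, and the job is handed in when it is done.

```bash
mkdir -p pics; cat > h.py <<'E'
import numpy as np, cv2
from bench import get_obs, cams, ticket
def snap(name,fn=None):
    p=cams.snapshot(name)
    if fn: cv2.imwrite('pics/'+fn,p['frame'][:,:,::-1])
    return p
def ray(p,uv,z):
    K,R,t=np.array(p['intrinsics']),np.array(p['R']),np.array(p['t'])
    d=R.T@np.linalg.solve(K,np.array([uv[0],uv[1],1.])); o=-R.T@t
    return o+d*(z-o[2])/d[2]
def proj(p,X):
    c=np.array(p['R'])@np.array(X)+np.array(p['t']); q=np.array(p['intrinsics'])@c; return q[:2]/q[2]
E
python3 - <<'E'
from h import *
o=get_obs(); print({k:np.round(v,3) for k,v in o.items()})
for n in ['side','top']:
    p=snap(n,n+'0.png'); print(n,np.round(-np.array(p['R']).T@p['t'],3),np.round(p['R'],2).tolist(),p['intrinsics'][0][0])
    for q in ['sharpener','spindle_end','spindle_flat','collar_center','collar_screw','chisel','oilstone','mallet','washer']:
        for r in cams.outline_of(p,q): print(q,round(r['conf'],2),np.round(r['centre'],1),r['region'].sum())
E
```

```text
{'time': np.float64(0.0), 'joint_positions': array([ 1.133,  0.088,  1.372, -0.   ,  1.684, -0.103]), 'qvel': array([-0.   ,  0.001,  0.002,  0.001,  0.003,  0.   ]), 'joint_torque': array([ 1.0000e-03, -3.4020e+01, -3.0242e+01,  7.2000e-02,  3.3000e-02,
       -0.0000e+00]), 'tool_pos': array([0.181, 0.519, 0.215]), 'ee_rot': array([-3.139, -0.   ,  2.807]), 'wrist_force': array([ 0.492, -1.097,  0.289]), 'wrist_torque': array([-0.008, -0.066, -0.007]), 'width': np.float64(0.094)}
side [ 0.296 -0.814  1.014] [[0.96, -0.27, -0.01], [-0.2, -0.69, -0.69], [0.18, 0.67, -0.72]] 499.6223270402185
sharpener 0.96 [287.9 285.1] 5235
sharpener 0.92 [269.4 382.9] 6038
sharpener 0.72 [175.  190.6] 5840
sharpener 0.71 [256.2 146.2] 2775
spindle_end 0.72 [269.4 371.3] 212
spindle_end 0.63 [286.8 266.3] 193
spindle_end 0.62 [170.1 163.1] 199
spindle_flat 0.77 [170.7 163.7] 222
spindle_flat 0.61 [287.2 262.7] 190
spindle_flat 0.53 [255. 124.] 104
spindle_flat 0.46 [267.6 374.5] 245
collar_center 0.72 [263.5 210.5] 332
collar_screw 0.83 [262.6 212.8] 323
chisel 0.68 [369.2 234.8] 404
oilstone 0.64 [
[... 215 characters left out ...]
harpener 0.92 [201.3 313.3] 6018
sharpener 0.89 [345.3 239.6] 3382
sharpener 0.62 [428.9 279.2] 3734
sharpener 0.6 [148.8 211.3] 3568
sharpener 0.37 [242.3 237.6] 240
spindle_end 0.69 [208.4 141.4] 508
spindle_end 0.5 [197.4 314.6] 171
spindle_end 0.46 [346.1 235.4] 84
spindle_end 0.42 [143.6 208.8] 105
spindle_end 0.35 [342.4 239. ] 3455
spindle_end 0.21 [342.6 242.4] 132
spindle_flat 0.61 [193.  315.4] 162
spindle_flat 0.6 [437.6 279.2] 74
collar_center 0.76 [244.7 235.9] 222
collar_screw 0.62 [241.6 234.9] 227
chisel 0.73 [300.6 150.6] 254
oilstone 0.72 [381.  153.1] 1229
mallet 0.71 [209.  137.1] 530
washer 0.66 [432.4 275.9] 23
washer 0.63 [338.8 240.8] 109
washer 0.54 [151.9 211.8] 102
```

View pics/side0.png

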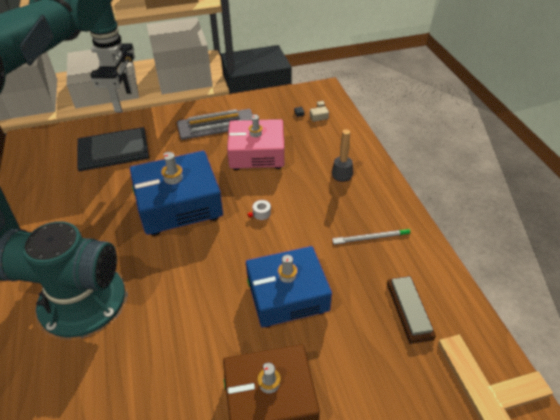

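View pics/top0.png

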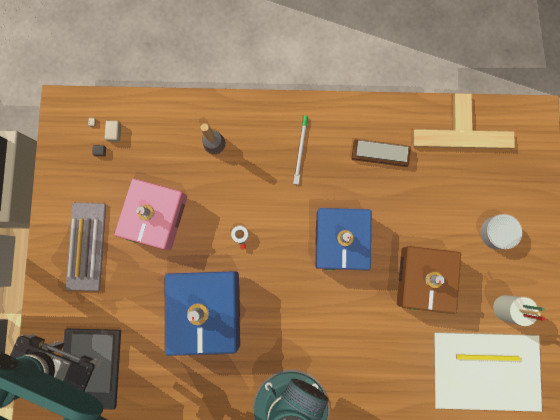

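The picture shows two blue machines. The small one is at top (345,239) and side (288,285), and the collar is at top (240,235) with its screw below-right. I'll zoom in on both.

```bash
python3 - <<'E'
from h import *
t=cv2.imread('pics/top0.png'); s=cv2.imread('pics/side0.png')
def c(im,u,v,r): return cv2.resize(im[v-r:v+r,u-r:u+r],(400,400),interpolation=cv2.INTER_CUBIC)
a=np.hstack([c(t,345,240,32),c(t,240,235,20)]); cv2.imwrite('pics/z1.png',a)
a=np.hstack([c(s,287,280,40),c(s,261,210,20)]); cv2.imwrite('pics/z2.png',a)
E
```

```text
(no output)
```

View pics/z1.png

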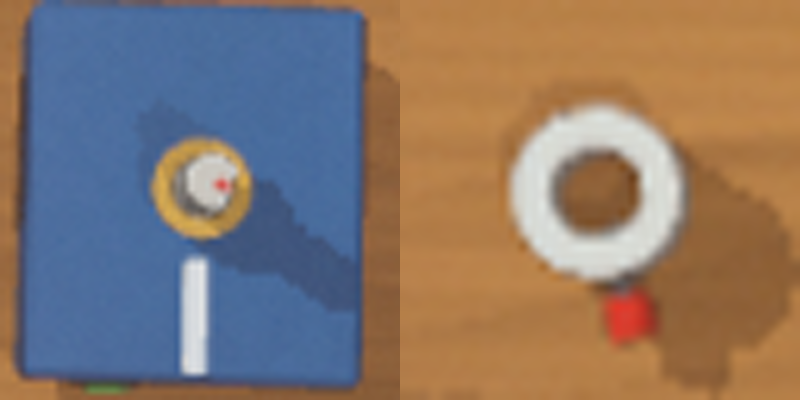

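View pics/z2.png

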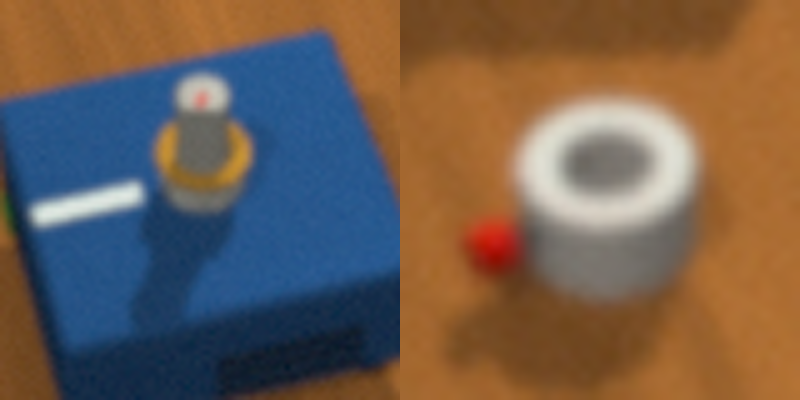

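```bash
cat > meas.py <<'E'
from h import *
def hsv(p): return cv2.cvtColor(p['frame'],cv2.COLOR_RGB2HSV).astype(int)
def blob(mask,near,r):
    m=np.zeros_like(mask,bool); u,v=map(int,near); m[v-r:v+r,u-r:u+r]=True
    ys,xs=np.nonzero(mask&m); return np.c_[xs,ys].astype(float)
E
python3 - <<'E'
from meas import *
for n,c,w in [('top',(345,239),(345,258)),('side',(288,272),(264,281))]:
    p=snap(n); H=hsv(p); h,s,v=H[...,0],H[...,1],H[...,2]
    b=blob((h>12)&(h<28)&(s>90)&(v>100),c,14)
    (cx,cy),r=cv2.minEnclosingCircle(b.astype(np.float32)); e=cv2.fitEllipse(cv2.convexHull(b.astype(np.float32)))
    print(n,'brass',len(b),cx,cy,r,e, ray(p,e[0],.112), ray(p,(cx,cy),.112))
    m=blob((s<60)&(v>150),w,14); 
    if n=='top': m=m[m[:,1]>246]
    else: m=m[m[:,0]<277]
    W=np.array([ray(p,q,.09) for q in m])[:,:2]; mu=W.mean(0); U,S,V=np.linalg.svd(W-mu)
    print(' mark',len(m),mu,V[0],np.degrees(np.arctan2(*V[0][::-1])),np.ptp((W-mu)@V[0]))
    r=cams.outline_of(p,'spindle_end')
    for q in r[:5]:
        print('  end',q['conf'],q['centre'],ray(p,q['centre'],.152))
    red=blob(((h<8)|(h>172))&(s>70)&(v>80),(345,237) if n=='top' else (288,260),9)
    print('  red',len(red),red.mean(0),ray(p,red.mean(0),.152))
    g=blob((s<60)&(v>140),(345,237) if n=='top' else (288,260),9); 
    gg=np.vstack([g,red]); (a,bb),rr=cv2.minEnclosingCircle(gg.astype(np.float32)); print('  endcircle',len(gg),a,bb,rr,ray(p,(a,bb),.152))
    # collar
    cc=(240,234) if n=='top' else (262,207)
    g=blob((s<50)&(v>(170)),cc,12); e=cv2.fitEllipse(cv2.convexHull(g.astype(np.float32)))
    print('  collar',len(g),e,ray(p,e[0],.03))
    red=blob(((h<8)|(h>172))&(s>140)&(v>100),(cc[0],cc[1]),20)
    print('  screw',len(red),red.mean(0),ray(p,red.mean(0),.0195 if n=='top' else .017))
E
```

```text
top brass 103 344.78570556640625 237.92857360839844 7.840999603271484 ((344.7657470703125, 237.833251953125), (14.622815132141113, 15.471830368041992), 111.04944610595703) [ 0.48612191 -0.13745097  0.112     ] [ 0.48586375 -0.13750812  0.112     ]
 mark 75 [ 0.431692   -0.13731369] [-0.99998924 -0.00463846] -179.7342349622313 0.049587845560382406
  end 0.73 [195.5, 316.1] [0.2709693 0.2501855 0.152    ]
  end 0.65 [349.0, 239.5] [ 0.47909773 -0.14379113  0.152     ]
  end 0.6 [143.0, 210.0] [0.54377655 0.40322046 0.152     ]
  end 0.45 [436.3, 277.9] [ 0.38494472 -0.37123279  0.152     ]
  red 5 [348.2 237.4] [ 0.4845692  -0.14163469  0.152     ]
  endcircle 59 344.0 237.0 7.810349941253662 [ 0.4853452  -0.13060223  0.152     ]
  collar 157 ((239.1511993408203, 233.87515258789062), (16.198104858398438, 16.68448257446289), 51.91862869262695) [0.49593189 0.1600683  0.03      ]
  screw 20 [242.85 246.25] [0.46069864 0.14912567 0.0195    ]
side brass 123 287.0833435058594 270.0 9.138303756713867 ((287.1214599609375, 270.5014343261719), (14.765018463134766, 18.36077880859375), 91.35211944580078) [ 0.48580451 -0.13938504  0.112     ] [ 0.48612053 -0.13798119  0.112     ]
 mark 102 [ 0.43111957 -0.13571956] [-0.99995727  0.00924413] 179.47034307106972 0.050413564744315846
  end 0.71 [288.1, 263.1] [ 0.48516585 -0.15018925  0.152     ]
  end 0.7 [270.9, 371.8] [ 0.38318898 -0.38706234  0.152     ]
  end 0.66 [253.8, 127.7] [0.52957176 0.35843778 0.152     ]
  end 0.64 [168.5, 161.2] [0.2733789  0.27740968 0.152     ]
  red 8 [284.875 256.625] [ 0.48341121 -0.13051612  0.152     ]
  endcircle 65 285.5 256.0 7.632268905639648 [ 0.4852422  -0.12918039  0.152     ]
  collar 116 ((261.2872619628906, 206.26016235351562), (11.828607559204102, 16.642005920410156), 83.95063018798828) [0.49657577 0.15939552 0.03      ]
  screw 23 [250.34782609 214.13043478] [0.46233198 0.15069375 0.017     ]
```

The spindle axis is about (0.486, -0.137), the mark points along world -x, and the flat is at about +72°. The collar is at (0.496, 0.160) with its screw heading about 196°. First I'll compute the shift to the spindle.

```bash
cat >> h.py <<'E'
def togo(target):
    o=get_obs(); r,pi,y=o['ee_rot']; 
    from scipy.spatial.transform import Rotation as Ro
    R=Ro.from_euler('xyz',o['ee_rot']).as_matrix()
    d=R.T@(np.array(target)-o['tool_pos'])*100
    print('pos',np.round(o['tool_pos'],4),'rpy deg',np.round(np.degrees(o['ee_rot']),2),'w',round(float(o['width']),4),'F',np.round(o['wrist_force'],1),'t',round(float(o['time']),2),'togo cm',np.round(d,2)); return d
E
python3 -c "
from h import *
togo([.4867,-.1351,.215])"
```

```text
pos [0.1807 0.5195 0.2165] rpy deg [179.99  -0.   160.82] w 0.0937 F [-0.1  0.4  0. ] t 1.2 togo cm [-50.41 -51.77   0.15]
```

```bash
python3 -m crank '[{"tz":-5},{"tz":-5},{"tx":-4.2,"ty":-4.3},{"tx":-4.2,"ty":-4.3},{"tx":-4.2,"ty":-4.3},{"tx":-4.2,"ty":-4.3},{"tx":-4.2,"ty":-4.3},{"tx":-4.2,"ty":-4.3},{"tx":-4.2,"ty":-4.3},{"tx":-4.2,"ty":-4.3},{"tx":-4.2,"ty":-4.3},{"tx":-4.2,"ty":-4.3}]'; python3 -c "
from h import *
togo([.4867,-.1351,.2])"
```

```text
pos [0.1807 0.5195 0.2165] rpy deg [179.99  -0.   160.82] w 0.0937 F [-0.1  0.4  0. ] t 1.2 togo cm [-50.41 -51.77   1.65]invalid input at $[0]: expected keys tx, ty, tz, twist, grip
```

All the keys are required in every row.

```bash
python3 -m crank '[{"tx":0,"ty":0,"tz":-5,"twist":0,"grip":1},{"tx":0,"ty":0,"tz":-5,"twist":0,"grip":1},{"tx":-4.2,"ty":-4.3,"tz":0,"twist":0,"grip":1},{"tx":-4.2,"ty":-4.3,"tz":0,"twist":0,"grip":1},{"tx":-4.2,"ty":-4.3,"tz":0,"twist":0,"grip":1},{"tx":-4.2,"ty":-4.3,"tz":0,"twist":0,"grip":1},{"tx":-4.2,"ty":-4.3,"tz":0,"twist":0,"grip":1},{"tx":-4.2,"ty":-4.3,"tz":0,"twist":0,"grip":1},{"tx":-4.2,"ty":-4.3,"tz":0,"twist":0,"grip":1},{"tx":-4.2,"ty":-4.3,"tz":0,"twist":0,"grip":1},{"tx":-4.2,"ty":-4.3,"tz":0,"twist":0,"grip":1},{"tx":-4.2,"ty":-4.3,"tz":0,"twist":0,"grip":1}]'; python3 -c "
from h import *
togo([.4867,-.1351,.2])"
```

```text
time: 2.7
tool_pos: [0.4366, -0.0266, 0.3168]
ee_rot: [3.141, 0.001, 2.806]
wrist_force: [1.1, -0.7, 0.2]
width: 0.0944
pos [ 0.4366 -0.0266  0.3168] rpy deg [1.7996e+02 7.0000e-02 1.6080e+02] w 0.0944 F [ 1.1 -0.7  0.2] t 2.7 togo cm [-8.29 -8.6  11.69]
```

```bash
python3 -m crank '[{"tx":-4.2,"ty":-4.3,"tz":0,"twist":0,"grip":1},{"tx":-4.1,"ty":-4.3,"tz":0,"twist":0,"grip":1},{"tx":0,"ty":0,"tz":3.9,"twist":0,"grip":1},{"tx":0,"ty":0,"tz":3.9,"twist":0,"grip":1},{"tx":0,"ty":0,"tz":3.9,"twist":0,"grip":1},{"tx":0,"ty":0,"tz":0,"twist":0,"grip":1},{"tx":0,"ty":0,"tz":0,"twist":0,"grip":1}]'; python3 -c "
from h import *
togo([.4867,-.1351,.133])
for n in ['top','side']: snap(n,n+'1.png')
a=np.hstack([cv2.imread('pics/top1.png')[140:340,245:445],cv2.imread('pics/side1.png')[160:360,190:390]]);cv2.imwrite('pics/c1.png',cv2.resize(a,(800,400)))"
```

```text
time: 3.58
tool_pos: [0.487, -0.1334, 0.2012]
ee_rot: [-3.142, 0.002, 2.807]
wrist_force: [-0.3, 0.4, 0.4]
width: 0.0943
pos [ 0.487  -0.1334  0.2012] rpy deg [-1.8000e+02  1.4000e-01  1.6082e+02] w 0.0943 F [-0.3  0.4  0.4] t 3.58 togo cm [-0.01 -0.17  6.82]
```

View pics/c1.png

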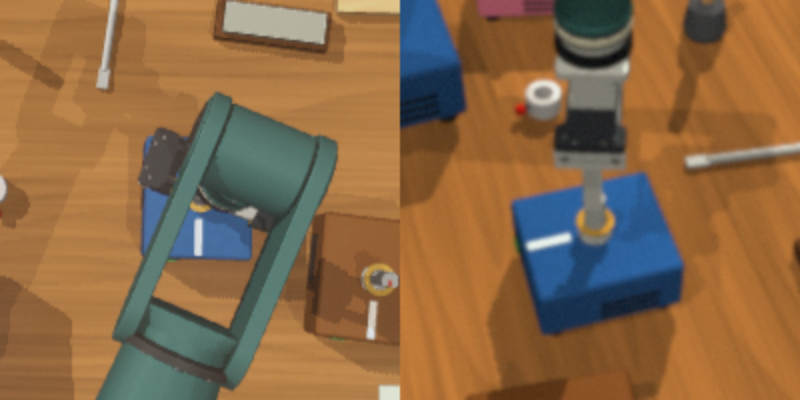

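The gripper stands over the spindle, with one finger in line with it in the side view. Descend, then close.

```bash
python3 -m crank '[{"tx":0,"ty":-0.15,"tz":3.4,"twist":0,"grip":1},{"tx":0,"ty":0,"tz":3.4,"twist":0,"grip":1},{"tx":0,"ty":0,"tz":0,"twist":0,"grip":0.4},{"tx":0,"ty":0,"tz":0,"twist":0,"grip":0.4},{"tx":0,"ty":0,"tz":0,"twist":0,"grip":0.4},{"tx":0,"ty":0,"tz":0,"twist":0,"grip":0.28}]'; python3 -m crank '[{"tx":0,"ty":0,"tz":0,"twist":0,"grip":0},{"tx":0,"ty":0,"tz":0,"twist":0,"grip":0},{"tx":0,"ty":0,"tz":0,"twist":0,"grip":0},{"tx":0,"ty":0,"tz":0,"twist":0,"grip":0}]'
```

```text
time: 4.42
tool_pos: [0.4866, -0.1349, 0.133]
ee_rot: [-3.142, 0.003, 2.807]
wrist_force: [0.1, 0.1, -0.3]
width: 0.0576
time: 4.92
tool_pos: [0.4858, -0.1343, 0.1314]
ee_rot: [3.141, -0.0, 2.807]
wrist_force: [-0.2, 0.0, 0.0]
width: 0.02
```

The opening reads 20.0 mm, so the jaws are on the flat with hardly any side force. Now I'll twist 70.8° about the axis.

```bash
python3 -m crank '[{"tx":-0.03,"ty":0,"tz":0,"twist":9,"grip":0},{"tx":-0.03,"ty":0,"tz":0,"twist":9,"grip":0},{"tx":-0.03,"ty":0,"tz":0,"twist":9,"grip":0},{"tx":-0.03,"ty":0,"tz":0,"twist":9,"grip":0}]'; python3 -m crank '[{"tx":-0.03,"ty":0,"tz":0,"twist":9,"grip":0},{"tx":-0.03,"ty":0,"tz":0,"twist":9,"grip":0},{"tx":-0.03,"ty":0,"tz":0,"twist":9,"grip":0},{"tx":-0.03,"ty":0,"tz":0,"twist":7.8,"grip":0},{"tx":0,"ty":0,"tz":0,"twist":0,"grip":0},{"tx":0,"ty":0,"tz":0,"twist":0,"grip":0},{"tx":0,"ty":0,"tz":0,"twist":0,"grip":0}]'; python3 -c "
from h import *
togo([.486,-.137,.133])"
```

```text
time: 5.42
tool_pos: [0.4868, -0.135, 0.1314]
ee_rot: [3.141, -0.0, 2.174]
wrist_force: [0.6, 0.4, 0.3]
width: 0.0195
time: 6.3
tool_pos: [0.4873, -0.136, 0.1314]
ee_rot: [3.141, -0.001, 1.572]
wrist_force: [0.3, 1.2, -1.7]
width: 0.0196
pos [ 0.4873 -0.136   0.1314] rpy deg [ 1.7999e+02 -3.0000e-02  9.0080e+01] w 0.0196 F [ 0.3  1.2 -1.7] t 6.3 togo cm [-0.1  -0.13 -0.16]
```

The flat should now face -x. I'll open, re-centre, turn 90° and close lightly on the round sides to feel the axis y.

```bash
python3 -m crank '[{"tx":0,"ty":0,"tz":0,"twist":0,"grip":0.5},{"tx":0,"ty":0,"tz":0,"twist":0,"grip":0.5},{"tx":-0.05,"ty":-0.18,"tz":0,"twist":0,"grip":0.5},{"tx":0,"ty":0,"tz":0,"twist":10,"grip":0.5},{"tx":0,"ty":0,"tz":0,"twist":10,"grip":0.5},{"tx":0,"ty":0,"tz":0,"twist":10,"grip":0.5},{"tx":0,"ty":0,"tz":0,"twist":10,"grip":0.5},{"tx":0,"ty":0,"tz":0,"twist":10,"grip":0.5},{"tx":0,"ty":0,"tz":0,"twist":10,"grip":0.5}]'; python3 -m crank '[{"tx":0,"ty":0,"tz":0,"twist":10,"grip":0.5},{"tx":0,"ty":0,"tz":0,"twist":10,"grip":0.5},{"tx":0,"ty":0,"tz":0,"twist":10,"grip":0.5},{"tx":0,"ty":0,"tz":0,"twist":0,"grip":0.5},{"tx":0,"ty":0,"tz":0,"twist":0,"grip":0.3}]';python3 -m crank '[{"tx":0,"ty":0,"tz":0,"twist":0,"grip":0},{"tx":0,"ty":0,"tz":0,"twist":0,"grip":0},{"tx":0,"ty":0,"tz":0,"twist":0,"grip":0},{"tx":0,"ty":0,"tz":0,"twist":0,"grip":0}]'
```

```text
time: 7.42
tool_pos: [0.4852, -0.1369, 0.1315]
ee_rot: [3.142, 0.0, 0.518]
wrist_force: [-0.0, -0.9, -0.4]
width: 0.0466
time: 8.05
tool_pos: [0.4853, -0.1369, 0.1315]
ee_rot: [-3.142, 0.0, 0.003]
wrist_force: [0.6, -0.5, 0.2]
width: 0.04
time: 8.55
tool_pos: [0.4853, -0.1363, 0.1315]
ee_rot: [-3.141, 0.0, 0.001]
wrist_force: [0.9, 3.2, 0.1]
width: 0.0232
```

```bash
python3 -m crank '[{"tx":0,"ty":0,"tz":0,"twist":0,"grip":1},{"tx":0,"ty":0,"tz":0,"twist":0,"grip":1},{"tx":0,"ty":0,"tz":-4,"twist":0,"grip":1},{"tx":0,"ty":0,"tz":-4,"twist":0,"grip":1},{"tx":0.2,"ty":-6,"tz":0,"twist":-4,"grip":1},{"tx":0,"ty":-6,"tz":0,"twist":-4,"grip":1},{"tx":0,"ty":-6,"tz":0,"twist":-4,"grip":1},{"tx":0,"ty":-6,"tz":0,"twist":-3.8,"grip":1},{"tx":0,"ty":-4,"tz":0,"twist":0,"grip":1},{"tx":0,"ty":0,"tz":0,"twist":0,"grip":1}]'; python3 -c "
from h import *
togo([.4962,.1597,.1])
p=snap('top','top2.png');snap('side','side2.png')
a=np.hstack([cv2.imread('pics/top2.png')[207:271,313:377],cv2.imread('pics/side2.png')[240:304,255:319]]);cv2.imwrite('pics/c2.png',cv2.resize(a,(800,400),interpolation=cv2.INTER_CUBIC))"
```

```text
time: 9.8
tool_pos: [0.4508, 0.1415, 0.2117]
ee_rot: [3.141, -0.001, 0.281]
wrist_force: [1.4, 0.2, 0.6]
width: 0.0939
pos [0.4508 0.1415 0.2117] rpy deg [ 1.7999e+02 -4.0000e-02  1.6080e+01] w 0.0939 F [1.4 0.2 0.6] t 9.8 togo cm [ 4.86 -0.49 11.17]
```

View pics/c2.png

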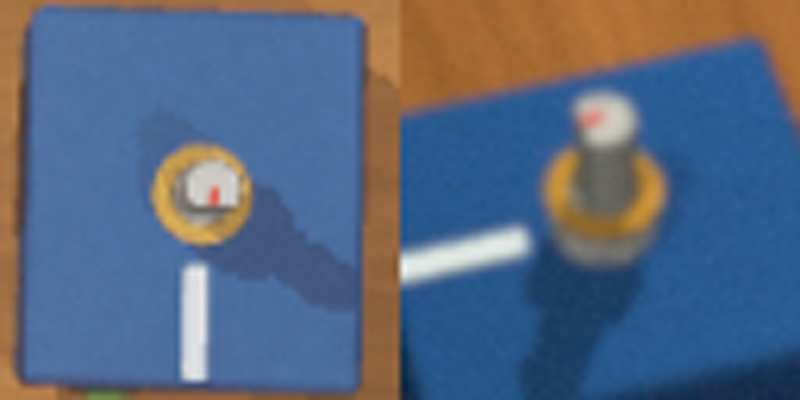

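View pics/side2.png

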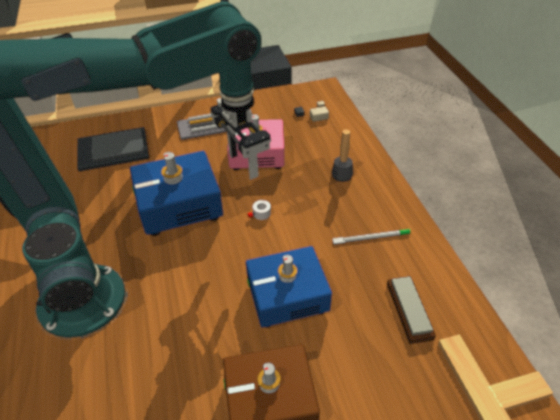

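The dash on the spindle end now points down at the white mark, and the collar stands free at side (262,210). Go over it and descend.

```bash
python3 -m crank '[{"tx":4.86,"ty":-0.49,"tz":0,"twist":0,"grip":1},{"tx":0,"ty":0,"tz":5,"twist":0,"grip":1},{"tx":0,"ty":0,"tz":5,"twist":0,"grip":1},{"tx":0,"ty":0,"tz":3,"twist":0,"grip":1},{"tx":0,"ty":0,"tz":0,"twist":0,"grip":1}]'; python3 -c "
from h import *
togo([.4962,.1597,.018])
snap('side','side3.png')
cv2.imwrite('pics/c3.png',cv2.resize(cv2.imread('pics/side3.png')[130:260,190:340],(750,600)))"
```

```text
time: 10.52
tool_pos: [0.4952, 0.1554, 0.0784]
ee_rot: [3.142, 0.007, 0.273]
wrist_force: [0.2, -0.3, 0.3]
width: 0.0937
pos [0.4952 0.1554 0.0784] rpy deg [180.     0.39  15.66] w 0.0937 F [ 0.2 -0.3  0.3] t 10.53 togo cm [ 0.26 -0.39  6.04]
```

View pics/c3.png

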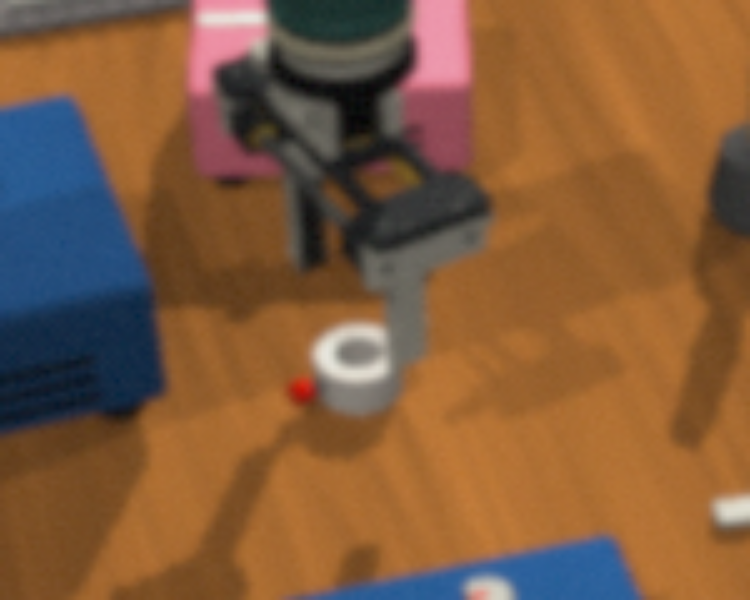

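```bash
python3 -m crank '[{"tx":0.2,"ty":-0.35,"tz":2,"twist":0,"grip":1},{"tx":0,"ty":0,"tz":2,"twist":0,"grip":1},{"tx":0,"ty":0,"tz":1.9,"twist":0,"grip":1},{"tx":0,"ty":0,"tz":0,"twist":0,"grip":1},{"tx":0,"ty":0,"tz":0,"twist":0,"grip":1}]'; python3 -c "
from h import *
togo([.4962,.1597,.018])"
```

```text
time: 11.2
tool_pos: [0.4996, 0.1615, 0.0247]
ee_rot: [3.141, -0.004, 0.275]
wrist_force: [-0.6, -0.3, -1.5]
width: 0.0942
pos [0.4996 0.1615 0.0247] rpy deg [179.98  -0.22  15.78] w 0.0942 F [-0.6 -0.3 -1.5] t 11.2 togo cm [-0.38  0.08  0.67]
```

```bash
python3 -m crank '[{"tx":-0.35,"ty":0.08,"tz":0.6,"twist":0,"grip":1},{"tx":0,"ty":0,"tz":0,"twist":0,"grip":1},{"tx":0,"ty":0,"tz":0,"twist":0,"grip":1}]'; python3 -c "
from h import *
togo([.4962,.1597,.018])"
```

```text
time: 11.58
tool_pos: [0.4947, 0.1598, 0.0167]
ee_rot: [-3.142, -0.0, 0.276]
wrist_force: [-0.6, -0.2, -0.0]
width: 0.0939
pos [0.4947 0.1598 0.0167] rpy deg [-1.800e+02 -2.000e-02  1.582e+01] w 0.0939 F [-0.6 -0.2 -0. ] t 11.57 togo cm [ 0.14  0.05 -0.13]
```

```bash
python3 -m crank '[{"tx":0.1,"ty":0.05,"tz":0,"twist":0,"grip":0.65},{"tx":0,"ty":0,"tz":0,"twist":0,"grip":0.6},{"tx":0,"ty":0,"tz":0,"twist":0,"grip":0.6},{"tx":0,"ty":0,"tz":0,"twist":0,"grip":0.5},{"tx":0,"ty":0,"tz":0,"twist":0,"grip":0},{"tx":0,"ty":0,"tz":0,"twist":0,"grip":0},{"tx":0,"ty":0,"tz":0,"twist":0,"grip":0}]'; python3 -c "
from h import *
togo([.4962,.1597,.018])
p=snap('side','side4.png');q=snap('top','top4.png')
cv2.imwrite('pics/c4.png',np.hstack([cv2.resize(cv2.imread('pics/side4.png')[170:250,220:300],(400,400)),cv2.resize(cv2.imread('pics/top4.png')[200:270,205:275],(400,400))]))"
```

```text
time: 12.45
tool_pos: [0.4957, 0.1597, 0.0165]
ee_rot: [-3.141, -0.0, 0.276]
wrist_force: [-0.3, 0.7, -0.4]
width: 0.0499
pos [0.4957 0.1597 0.0165] rpy deg [-179.98   -0.     15.82] w 0.0499 F [-0.3  0.7 -0.4] t 12.45 togo cm [ 0.05  0.02 -0.15]
```

View pics/c4.png

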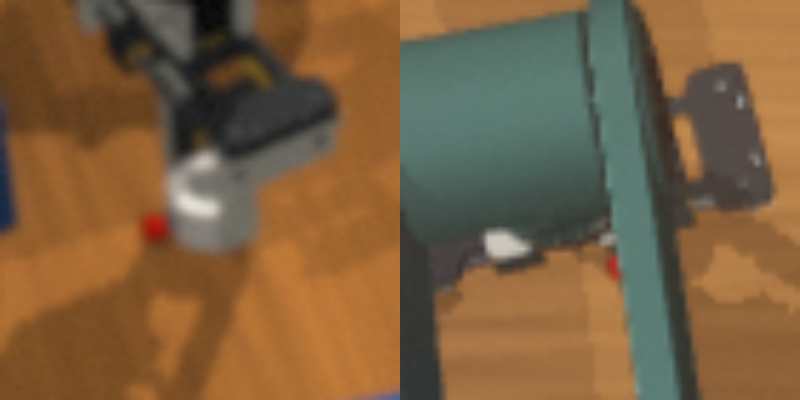

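The grip reads 49.9 mm and the collar is upright in the side view. Lift, carry and twist +15.8°.

```bash
python3 -m crank '[{"tx":0,"ty":0,"tz":-3,"twist":0,"grip":0},{"tx":0,"ty":0,"tz":-4,"twist":0,"grip":0},{"tx":0,"ty":0,"tz":-4,"twist":0,"grip":0},{"tx":0,"ty":0,"tz":-4,"twist":0,"grip":0},{"tx":0,"ty":0,"tz":-4,"twist":0,"grip":0},{"tx":0,"ty":0,"tz":0,"twist":5,"grip":0},{"tx":0,"ty":0,"tz":0,"twist":5,"grip":0},{"tx":0,"ty":0,"tz":0,"twist":5.8,"grip":0},{"tx":0,"ty":0,"tz":0,"twist":0,"grip":0}]'; python3 -c "
from h import *
togo([.485,-.136,.205])"
```

```text
time: 13.68
tool_pos: [0.4955, 0.1593, 0.206]
ee_rot: [3.141, 0.001, 0.001]
wrist_force: [0.3, 0.3, -2.1]
width: 0.0503
pos [0.4955 0.1593 0.206 ] rpy deg [1.7997e+02 5.0000e-02 7.0000e-02] w 0.0503 F [ 0.3  0.3 -2.1] t 13.68 togo cm [-1.09 29.53  0.11]
```

```bash
python3 -m crank '[{"tx":-0.2,"ty":4,"tz":0,"twist":0,"grip":0},{"tx":-0.2,"ty":5,"tz":0,"twist":0,"grip":0},{"tx":-0.2,"ty":5,"tz":0,"twist":0,"grip":0},{"tx":-0.2,"ty":5,"tz":0,"twist":0,"grip":0},{"tx":-0.2,"ty":5,"tz":0,"twist":0,"grip":0},{"tx":-0.1,"ty":3.5,"tz":0,"twist":0,"grip":0},{"tx":0,"ty":2,"tz":0,"twist":0,"grip":0},{"tx":0,"ty":0,"tz":0,"twist":0,"grip":0},{"tx":0,"ty":0,"tz":0,"twist":0,"grip":0}]'; python3 -c "
from h import *
togo([.485,-.136,.205])
p=snap('side','side5.png');q=snap('top','top5.png')
cv2.imwrite('pics/c5.png',np.hstack([cv2.resize(cv2.imread('pics/side5.png')[220:300,245:325],(400,400)),cv2.resize(cv2.imread('pics/top5.png')[205:275,310:380],(400,400))]))"
```

```text
time: 14.8
tool_pos: [0.4847, -0.1347, 0.2063]
ee_rot: [-3.141, 0.0, 0.001]
wrist_force: [-1.2, 0.5, -1.1]
width: 0.0502
pos [ 0.4847 -0.1347  0.2063] rpy deg [-1.7995e+02  2.0000e-02  8.0000e-02] w 0.0502 F [-1.2  0.5 -1.1] t 14.8 togo cm [0.03 0.13 0.13]
```

View pics/c5.png

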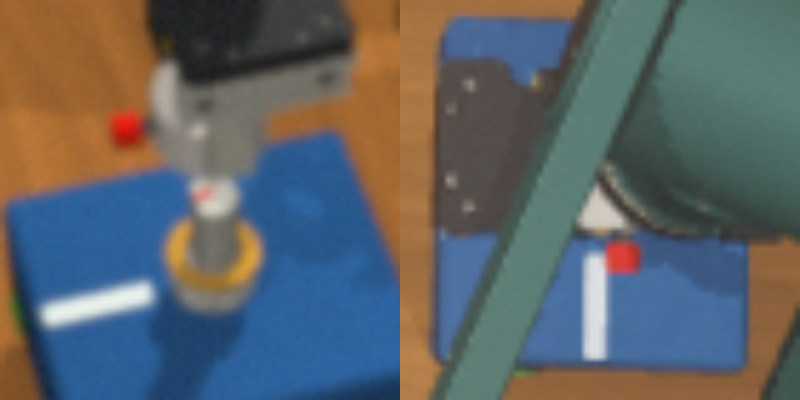

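```bash
python3 - <<'E'
from meas import *
o=get_obs();zs=o['tool_pos'][2]-.0165+.015
for n,c in [('side',(270,246)),('top',(347,250))]:
    p=snap(n);H=hsv(p);h,s,v=H[...,0],H[...,1],H[...,2]
    b=blob(((h<8)|(h>172))&(s>140)&(v>100),c,8); print(n,len(b),b.mean(0),ray(p,b.mean(0),zs+(.004 if n=='top' else .002)))
print(o['tool_pos'])
E
```

```text
side 40 [270.1 245. ] [ 0.45006744 -0.13447963  0.20694921]
top 27 [348.59259259 249.81481481] [ 0.44940166 -0.135642    0.20894921]
[ 0.48487383 -0.13441255  0.20644921]
```

The screw and mark line up (centroid at y -0.135, heading -x), and the collar axis is within about 1 mm. Shift y by 1.5 mm and descend in small steps.

```bash
python3 -m crank '[{"tx":0,"ty":0.15,"tz":1,"twist":0,"grip":0},{"tx":0,"ty":0,"tz":1,"twist":0,"grip":0},{"tx":0,"ty":0,"tz":1,"twist":0,"grip":0},{"tx":0,"ty":0,"tz":0,"twist":0,"grip":0},{"tx":0,"ty":0,"tz":0,"twist":0,"grip":0}]'; python3 -m crank '[{"tx":0,"ty":0,"tz":0.5,"twist":0,"grip":0},{"tx":0,"ty":0,"tz":0.3,"twist":0,"grip":0},{"tx":0,"ty":0,"tz":0.3,"twist":0,"grip":0},{"tx":0,"ty":0,"tz":0,"twist":0,"grip":0}]';python3 -m crank '[{"tx":0,"ty":0,"tz":0.3,"twist":0,"grip":0},{"tx":0,"ty":0,"tz":0,"twist":0,"grip":0}]'
```

```text
time: 15.62
tool_pos: [0.4849, -0.137, 0.1765]
ee_rot: [-3.142, -0.0, 0.0]
wrist_force: [-0.2, 0.2, -1.8]
width: 0.05
time: 16.12
tool_pos: [0.4847, -0.1368, 0.1651]
ee_rot: [-3.141, 0.001, 0.0]
wrist_force: [0.2, 0.3, -2.0]
width: 0.0502
time: 16.38
tool_pos: [0.4847, -0.1369, 0.1622]
ee_rot: [-3.141, 0.0, 0.0]
wrist_force: [-0.1, -0.3, -1.2]
width: 0.05
```

The collar is 6 mm over the end with no force. Continue down.

```bash
python3 -m crank '[{"tx":0,"ty":-0.05,"tz":0.4,"twist":0,"grip":0},{"tx":0,"ty":0,"tz":0.3,"twist":0,"grip":0},{"tx":0,"ty":0,"tz":0,"twist":0,"grip":0}]';python3 -m crank '[{"tx":0,"ty":0,"tz":0.3,"twist":0,"grip":0},{"tx":0,"ty":0,"tz":0.3,"twist":0,"grip":0},{"tx":0,"ty":0,"tz":0,"twist":0,"grip":0}]';python3 -m crank '[{"tx":0,"ty":0,"tz":0.3,"twist":0,"grip":0},{"tx":0,"ty":0,"tz":0.3,"twist":0,"grip":0},{"tx":0,"ty":0,"tz":0,"twist":0,"grip":0}]'
```

```text
time: 16.75
tool_pos: [0.4846, -0.1363, 0.155]
ee_rot: [-3.141, 0.001, 0.0]
wrist_force: [-0.7, -0.0, -0.2]
width: 0.0503
time: 17.12
tool_pos: [0.4846, -0.1364, 0.149]
ee_rot: [-3.141, 0.001, 0.0]
wrist_force: [0.6, 0.2, -1.4]
width: 0.0502
time: 17.5
tool_pos: [0.4846, -0.1363, 0.143]
ee_rot: [-3.141, 0.001, 0.0]
wrist_force: [-0.5, -0.5, -2.0]
width: 0.0497
```

```bash
python3 -m crank '[{"tx":0,"ty":0,"tz":0.5,"twist":0,"grip":0},{"tx":0,"ty":0,"tz":0.5,"twist":0,"grip":0},{"tx":0,"ty":0,"tz":0.3,"twist":0,"grip":0},{"tx":0,"ty":0,"tz":0,"twist":0,"grip":0}]';python3 -m crank '[{"tx":0,"ty":0,"tz":0.3,"twist":0,"grip":0},{"tx":0,"ty":0,"tz":0.2,"twist":0,"grip":0},{"tx":0,"ty":0,"tz":0,"twist":0,"grip":0}]';python3 -m crank '[{"tx":0,"ty":0,"tz":0.2,"twist":0,"grip":0},{"tx":0,"ty":0,"tz":0.1,"twist":0,"grip":0},{"tx":0,"ty":0,"tz":0,"twist":0,"grip":0},{"tx":0,"ty":0,"tz":0,"twist":0,"grip":0}]'
```

```text
time: 18.0
tool_pos: [0.4846, -0.1363, 0.13]
ee_rot: [-3.141, 0.001, 0.0]
wrist_force: [-0.4, 0.1, -1.1]
width: 0.0502
time: 18.38
tool_pos: [0.4852, -0.1366, 0.1261]
ee_rot: [3.141, -0.001, 0.0]
wrist_force: [-0.5, 0.8, 2.3]
width: 0.0502
time: 18.88
tool_pos: [0.4852, -0.1365, 0.1229]
ee_rot: [3.141, -0.001, 0.0]
wrist_force: [0.6, 0.5, 3.1]
width: 0.0503
```

```bash
python3 -m crank '[{"tx":0,"ty":0,"tz":0.2,"twist":0,"grip":0},{"tx":0,"ty":0,"tz":0.05,"twist":0,"grip":0},{"tx":0,"ty":0,"tz":0,"twist":0,"grip":0},{"tx":0,"ty":0,"tz":0,"twist":0,"grip":0}]'; python3 -c "
from h import *
for i in range(3):
  p=snap('side','side6.png'); togo([.4855,-.136,.1205])
q=snap('top','top6.png')
cv2.imwrite('pics/c6.png',np.hstack([cv2.resize(cv2.imread('pics/side6.png')[230:310,245:325],(400,400)),cv2.resize(cv2.imread('pics/top6.png')[205:275,310:380],(400,400))]))"
```

```text
time: 19.38
tool_pos: [0.4852, -0.1365, 0.1205]
ee_rot: [3.141, -0.001, 0.0]
wrist_force: [-0.4, 0.9, 6.8]
width: 0.0501
pos [ 0.4852 -0.1365  0.1205] rpy deg [ 1.7998e+02 -6.0000e-02  2.0000e-02] w 0.0502 F [-1.1  0.1  5.3] t 19.43 togo cm [ 0.03 -0.05 -0.  ]
pos [ 0.4852 -0.1365  0.1205] rpy deg [ 1.7998e+02 -6.0000e-02  2.0000e-02] w 0.0508 F [-0.2 -0.1  5. ] t 19.48 togo cm [ 0.03 -0.05  0.  ]
pos [ 0.4852 -0.1366  0.1205] rpy deg [ 1.7998e+02 -6.0000e-02  2.0000e-02] w 0.0501 F [-0.1 -0.   5.8] t 19.52 togo cm [ 0.03 -0.06  0.  ]
```

View pics/c6.png

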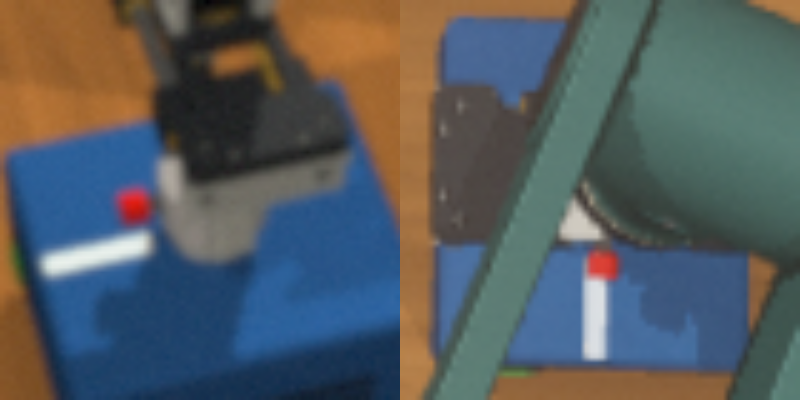

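View pics/side6.png

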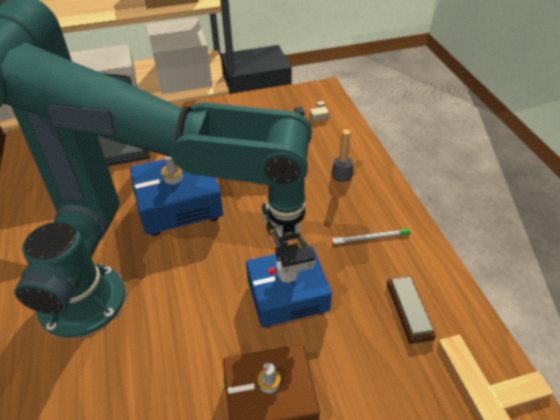

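```bash
python3 - <<'E'
from meas import *
P=[];pts=[]
for n,c in [('side',(272,271)),('top',(345,251))]:
    p=snap(n);H=hsv(p);h,s,v=H[...,0],H[...,1],H[...,2]
    b=blob(((h<8)|(h>172))&(s>140)&(v>100),c,8); print(n,len(b),b.mean(0)); pts.append(b.mean(0))
    P.append(np.array(p['intrinsics'])@np.c_[p['R'],p['t']])
X=cv2.triangulatePoints(P[0],P[1],pts[0],pts[1]); print((X[:3]/X[3]).ravel())
togo([.4855,-.136,.1205])
E
```

```text
side 26 [271.5        270.88461538]
top 21 [345.04761905 250.80952381]
[ 0.45014552 -0.13744352  0.12117547]
pos [ 0.4852 -0.1366  0.1205] rpy deg [ 1.7998e+02 -6.0000e-02  2.0000e-02] w 0.05 F [-0.8 -0.9  5.3] t 19.68 togo cm [ 0.03 -0.06 -0.  ]
```

```bash
python3 -m crank '[{"tx":0,"ty":0,"tz":0.05,"twist":0,"grip":0},{"tx":0,"ty":0,"tz":0,"twist":0,"grip":0},{"tx":0,"ty":0,"tz":0,"twist":0,"grip":0},{"tx":0,"ty":0,"tz":0,"twist":0,"grip":0}]'; python3 -c "
from h import *
print(ticket.close_job())"
```

```text
time: 20.18
tool_pos: [0.4852, -0.1366, 0.1201]
ee_rot: [3.141, -0.001, 0.0]
wrist_force: [-1.2, 0.4, 6.6]
width: 0.05
the job is handed in; nothing more can be done
None
```

The collar is on the small blue sharpener's spindle, held in the grip and pressed down on the washer. The job was handed in at 20.2 s and gave no verdict.

- **Spindle:** I gripped it on its flat (opening 20 mm) and turned it about 71°. The pictures then showed the red dash pointing at the white mark, with the collar still off.
- **Collar:** I picked it up and slid it over the spindle with the screw towards the mark. There was no jamming force on the way down.
- **Final state:** the tool height puts the washer about 8 mm down. The last upward force was 6.6 N, about 8 N after allowing for the collar's weight, which roughly agrees. The grip was firm at a 50 mm opening.
- **Last checks:** two-camera triangulation put the screw about 35 mm out on the mark's side of the axis, at 121 mm height. I expected about 37 mm and 119 mm, so it agrees within the camera error.
- **Bystanders:** the chisel, oilstone and mallet looked unmoved in the final side picture; I did not measure them. No check failed.

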